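# Swap the two bottles in the carrier and hold it up ready to go

### The job

The two bottles in the two-bottle carrier stand in each other's wells: swap them, so that each stands upright on the floor of the well where the other one was (you may park one on the open worktop meanwhile). Then take the carrier by its handle, lift it about 10 cm straight off the worktop and finish while still holding it there, level and still, with both bottles in it. Keep the bottles upright all the time and leave the other things on the bench where they are.

Things in the scene. Friction and masses are not known exactly. Their poses are not given: they have to be found in the camera images.
- carrier: Grey two-bottle carrier, loose, 0.3 kg: an open tray 88 (x) x 238 (y) x 28 (z) mm with 4 mm walls, 5 mm floor and two square wells in a row along its y, each 80 x 80 mm inside; over the middle stands a black handle bar on two thin steel uprights. Origin: centre of its underside; z up. It stands at any yaw.
- well_a (a point): Centre of the floor of the carrier's well at its +y end (75 mm from its middle, 5 mm above its underside; the well walls rise 23 mm above this floor; axes as the carrier's). The tall bottle starts here; the square bottle belongs here.
- well_b (a point): Centre of the floor of the carrier's well at its -y end, made as well_a. The square bottle starts here; the tall bottle belongs here.
- handle (a point): Centre of the handle bar, 205 mm above the carrier's underside. The bar runs along the carrier's x, across the row of wells: 90 mm long, 16 mm wide (carrier's y), 20 mm high, top at 215 mm; grip it across its 16 mm, from above. Its uprights, 8 mm thick, stand 30 mm either side of its middle. Axes as the carrier's.
- tall_bottle: Slender round dark bottle, 55 mm diameter, 161 mm high, 0.2 kg give or take a quarter; its round cap is 42 mm in diameter from 140 to 161 mm above its base. Origin: centre of its base, z up. Rigid, closed; pick it by the cap from above. Standing free, it may lean by about 0.05 rad on its uneven base, which is fine.
- square_bottle: Broad square clear bottle with rounded corners, 68 x 68 mm, 134 mm high, 0.2 kg give or take a quarter; its round cap is 38 mm in diameter from 115 to 134 mm above its base. Origin: centre of its base, z up, x and y square to its sides. Rigid, closed; pick it by the cap from above. It starts square to the carrier within 0.08 rad and fits a well only when square to it within about 0.2 rad.
- dish: Bystander, loose: small round dish, 60 mm diameter, 28 mm high, about 12 cm from the carrier's middle on its +x side. Origin: centre of its base.
- tape: Bystander, loose: roll of tape lying flat, 99 mm diameter, 19 mm high. Origin: centre of its base.
- notebook: Bystander, loose: closed notebook, 210 (x) x 149 (y) x 16 mm. Origin: centre of its underside.
- timer: Bystander, loose: bench timer, 64 (x) x 90 (y) x 18 mm. Origin: centre of its base.
- bench_shield: Fixed clear upright shield pane on the worktop behind and to the right of the work, 4 mm thick (x), 340 mm wide (y), its top 306 mm above the worktop; it does not vary. Origin: under the pane's middle on the worktop. Keep the gripper off it. (The worktop's front edge lies 0.28 m ahead of the robot.)
- tube_rack: Bystander, loose: tube rack, 76 (x) x 112 (y) x 52 mm. Origin: centre of its base.
There are look-alikes about, which are no part of the job. What is shaped like the square_bottle but green or pink is not meant.

How it is judged:
By the outcome, as a careful person would: the job done as asked, in the order asked, and still so for the second after the job is handed in, while the arm keeps its last pose, push and grip.
It also fails if it takes over 70 s, if anything falls off the work surface, if the arm or the gripper's body presses on something with over 40 N, if the wrist force passes 120 N, or if a joint passes its speed limit or range.

### The arm

A 6-joint arm with a two-finger parallel gripper is mounted at the origin on a cart in front of the work surface, level with it; the furniture and walls round the work are solid. World frame = base frame: x ahead of the robot, y to its left, z up, the work surface at z = 0. Lengths are in mm, angles in degrees, forces in N, time in s.
With the tool pointing down it reaches from about 300 to 825 mm from the base axis. Payload 5.4 kg.
Tool frame: the origin (TCP) lies at the very end of the fingers, on their centre line; the grasp point (between the pads) lies 19 mm behind it; z points along the fingers, y is the direction in which the jaws open and shut (so a half turn about z gives the same grasp; the last joint's range is limited). The gripper opens to 92 mm and grips with 3 to 60 N. Pads are 20 mm wide; open, the fingers measure 128 mm over their backs; the gripper's body (75 mm by 189 mm) begins 69 mm behind the grasp point.
Start: joints at [-86.866, 9.076, 91.501, -0, 79.423, -12.038], TCP at [150.463, -554.948, 214.601] pointing down, gripper open.
Joint ranges: [-166.64, 166.64], [-54.1, 131.32], [10.49, 154.53], [-73.88, 253.88], [9.74, 151.15], [-171.62, 171.62]. Speed limits (degrees/s): [147.25, 147.25, 180, 180, 180, 180].

### API

Orientations are given as a 3x3 rotation matrix whose columns are the frame's x, y, z axes.
In Python, from station import manip, optics gives the robot as it stands.
- The arm moves only by the tool servo_tool, never from a script. Its arguments are lists of equal length, an entry for each row: "translation": the shift along the tool's x, y, z in mm, a list of three; "angular": the turn, a rotation vector about the tool's x, y, z in degrees, a list of three. In form: {"translation": [[x, y, z], ...], "angular": [[ax, ay, az], ...]}. A call has 1 to 12 rows; each row shifts and turns the pose as measured when the row begins, along the tool's axes as they then stand; what a row does not reach is not made up. A row lasts 1/8 s, in which the tool goes at most 62.5 mm and 10.7 degrees, less where a joint would pass 70% of its speed; a pose out of reach is approached as far as the arm can. A call with a gripper value outside its range is refused whole. "gripper" is the closure, from 0 (fully open) to 1 (shut), set as the call begins (left out, the last holds). The fingers move at their own pace and stop on an object; "grip_force" is the grip in N (left out, the last holds). Time passes only in rows, so rows that do not move let the fingers close. It gives the time, the measured TCP pose, the force and the opening at its end, in the units of the state.
- manip.read_state(): the state, without advancing time (a new reading comes with each control period).
- optics.grab_frame(name): name is "side" or "top"; returns (picture, depth): 384x512x3 uint8, red, green, blue; 384x512 float32, mm along the optical axis (not along the pixel's ray), 0 where there is no reading.
- optics.camera_params(name): a dict with "mtx" (3x3 intrinsics, pixels), "R" (3x3) and "t" (3): a world point X has camera coordinates R X + t. Camera axes: x right, y down, z forward; pixel columns grow to the right and rows downward; lengths in mm; the calibration is good to about 2 mm. A picture is of the moment at which its call begins. camera_params takes no time and is no camera call.
- manip.hand_in(): hands the job in, once; it reports no verdict.
The state is a dict: "t": time; "joints": joint angles; "joint_vel": joint speeds; "tau": joint torques, N m; "ee_pos": TCP position; "orientation": TCP orientation; "wrist_force": force on the tool from outside, world axes, zero at the start; "torque": the same for the moment, N m; "width": finger opening in mm.
Only numpy, scipy, OpenCV 4.12 (cv2) and the standard library are available. Lean on these libraries where they do the work, as an engineer would, in place of code of your own. Each camera call takes 0.05 s, during which the arm holds its last target. There are 200 camera calls.

## Working session

There is one attempt and no reset: what is moved stays moved. The work goes in short steps, Python scripts to look and compute and a tool call to move; the robot and the scene stay as the last step left them, time stands still between calls to the robot, and variables do not carry over. Pictures are saved under pics/ and viewed, about 8 in all and at most 12, crops included, and the job is handed in when it is done.

Besides the shell and the picture viewer there is one more tool, called after "Request:" by a JSON object that holds its "api" and its "payload". servo_tool: Moves the arm, as the interface text tells. Its arguments: {"type":"object","properties":{"translation":{"type":"array","items":{"type":"array","items":{"type":"number"}}},"angular":{"type":"array","items":{"type":"array","items":{"type":"number"}}},"gripper":{"type":"number"},"grip_force":{"type":"number"}},"required":["translation","angular"]}

```bash
mkdir -p pics; cat > h.py <<'E'
import numpy as np, cv2
from station import manip, optics
def grab(n):
    p,d=optics.grab_frame(n); return p,d,optics.camera_params(n)
def world(d,c):
    K=c["mtx"];R=np.array(c["R"]);t=np.array(c["t"]).ravel();K=np.array(K)
    v,u=np.mgrid[0:d.shape[0],0:d.shape[1]]
    P=np.stack([(u-K[0,2])/K[0,0]*d,(v-K[1,2])/K[1,1]*d,d],-1)
    W=(P-t)@R
    W[d<=0]=np.nan
    return W
E
python3 - <<'E'
from h import *
ims=[]
for n in("top","side"):
    p,d,c=grab(n); np.savez(f"{n}.npz",p=p,d=d); 
    cv2.imwrite(f"pics/{n}0.png",cv2.resize(p[:,:,::-1],(800,600),interpolation=cv2.INTER_CUBIC))
    print(n,-np.array(c["R"]).T@np.array(c["t"]).ravel(),np.array(c["R"]).round(2).tolist())
print(manip.read_state())
E
```

```text
top [ 281.82489116   17.89353267 1587.31115574] [[-0.02, -1.0, 0.0], [-0.99, 0.02, -0.16], [0.16, -0.0, -0.99]]
side [ 298.46839518 1307.77022124  906.63604109] [[-0.99, -0.15, -0.02], [-0.06, 0.51, -0.86], [0.14, -0.85, -0.51]]
{'t': 0.1, 'joints': array([-8.68645500e+01,  9.11026143e+00,  9.15635634e+01,  1.57565958e-03,
        7.94245979e+01, -1.20370634e+01]), 'joint_vel': array([-0.03356285,  0.00726311, -0.16215526,  0.09887887, -0.0471701 ,
        0.06136447]), 'tau': array([ 7.91654656e-04, -3.86505675e+01, -3.22961175e+01,  7.04265316e-02,
        3.39470396e-02, -4.42507053e-05]), 'ee_pos': array([ 150.45674516, -554.38177137,  213.71760199]), 'orientation': array([[ 9.65143504e-01,  2.61721250e-01, -6.69649416e-05],
       [ 2.61720976e-01, -9.65142054e-01,  1.71670634e-03],
       [ 3.84667848e-04, -1.67439410e-03, -9.99998524e-01]]), 'wrist_force': array([-0.70653683, -0.16234556, -0.20871643]), 'torque': array([ 0.05099138, -0.04448078,  0.03569273]), 'width': 91.87147500042799}
```

View pics/top0.png

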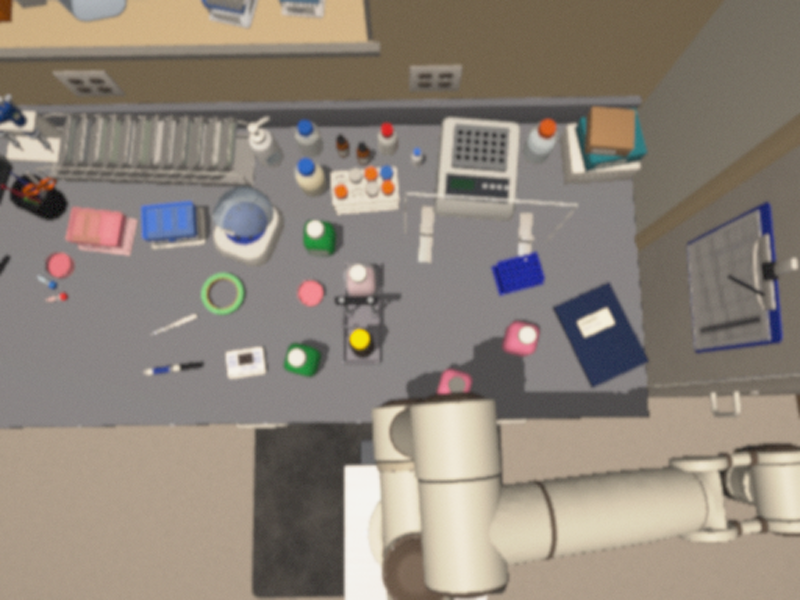

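View pics/side0.png

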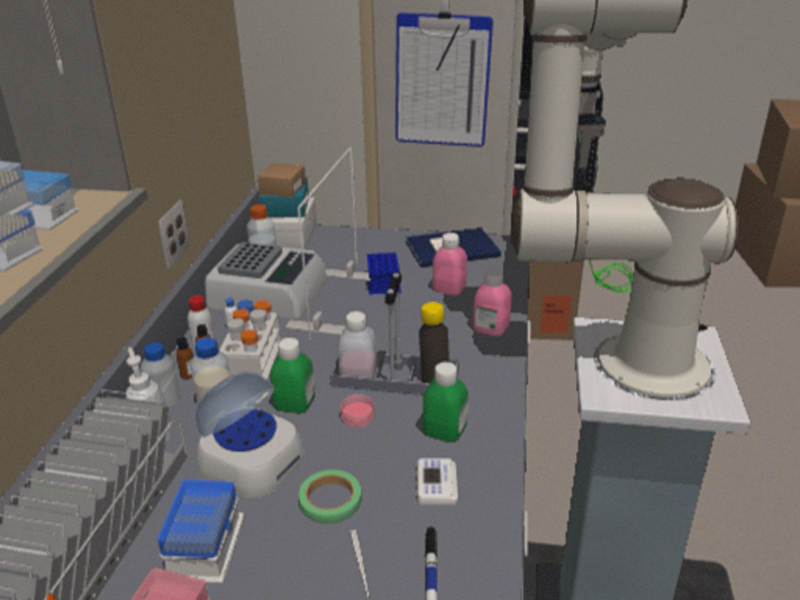

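The top view shows the carrier at (361,325), with the yellow-capped tall bottle at (360,340) on the robot side and the clear square bottle with its white cap at (358,275) behind. The handle bar is at (357,300) and the dish at (311,293). Next I'll measure these.

```bash
python3 - <<'E'
from h import *
for n in("top","side"):
    f=np.load(n+".npz");p,d=f["p"],f["d"];W=world(d,optics.camera_params(n))
    hsv=cv2.cvtColor(p,cv2.COLOR_RGB2HSV)
    z=W[...,2]
    def rep(nm,m):
        k,l,s,ce=cv2.connectedComponentsWithStats(m.astype(np.uint8))
        for i in range(1,k):
            if s[i,4]>15:
                w=W[l==i]; print(n,nm,s[i],ce[i].round(1),"med",np.nanmedian(w,0).round(1),"min",np.nanpercentile(w,3,axis=0).round(0),"max",np.nanpercentile(w,97,axis=0).round(0))
    ws=(W[...,0]>290)&(W[...,0]<640)&(W[...,1]>-150)&(W[...,1]<260)
    rep("yellow",ws&(hsv[...,0]>20)&(hsv[...,0]<33)&(hsv[...,1]>150)&(hsv[...,2]>120))
    rep("white",ws&(hsv[...,1]<40)&(hsv[...,2]>170)&(z>100))
    rep("bar",ws&(z>185)&(z<240)&(hsv[...,2]<90))
    rep("tray",ws&(z>15)&(z<45)&(hsv[...,1]<70))
    rep("green",ws&(hsv[...,0]>55)&(hsv[...,0]<75)&(hsv[...,1]>120))
    rep("dish/red",ws&((hsv[...,0]<8)|(hsv[...,0]>165))&(hsv[...,1]>90))
f=np.load("top.npz");p=f["p"]
a=p[150:250,180:280,::-1]
f=np.load("side.npz");b=f["p"][170:270,200:300,::-1]
cv2.imwrite("pics/c1.png",cv2.resize(np.hstack([a,b]),(800,400),interpolation=cv2.INTER_CUBIC))
E
```

```text
top yellow [224 210  13  14 144] [229.9 216.8] med [424.1 112.6 163.7] min [405.  95. 113.] max [446. 133. 170.]
top white [221 169  15  15 149] [227.7 175.4] med [571.5 122.3 134.9] min [553. 101. 101.] max [597. 144. 144.]
top white [187 223   8  11  68] [190.5 228.4] med [391.5 248.7 133.1] min [375. 236. 128.] max [405. 260. 138.]
top bar [219 190  16   6  77] [227.  192.2] med [499.6 118.3 213.4] min [492.  96. 204.] max [508. 141. 219.]
top tray [220 169   3  18  20] [220.2 176.6] med [588.7 157.6  27.4] min [555. 152.  20.] max [618. 158.  33.]
top tray [219 169  25  64 216] [233.1 209.9] med [463.7  92.5  25.2] min [383.  72.  16.] max [614. 162.  33.]
top tray [228 186  13   4  16] [234.9 188.4] med [539.8 100.3  35.8] min [539.  84.  21.] max [550. 126.  43.]
top green [189 221  16  19 158] [197.6 230.9] med [383.3 228.6  92.7] min [357. 216.  46.] max [419. 256. 104.]
top dish/red [193 180  14  16 180] [199.2 187.2] med [552.6 237.4  11.6] min [527. 213.   4.] max [577. 259.  29.]
top dish/red [280 236  22  17 178] [289.3 243.7] med [336.5 -78.2  95. ] min [ 297. -126.   5
[... 793 characters left out ...]
ax [618. 163.  43.]
side tray [288 230   6   6  21] [291.  231.5] med [389.7  80.6  26.2] min [383.  75.  18.] max [399. 102.  30.]
side tray [226 252  13   7  16] [232.9 253.6] med [543.  213.6  28.6] min [528. 208.  21.] max [564. 224.  31.]
side tray [297 261   3  11  23] [297.9 265.6] med [355.8 246.6  30.6] min [353. 237.  18.] max [358. 256.  43.]
side green [291 243   8  13  40] [295.  248.1] med [364.8 250.8  96.4] min [357. 245.  75.] max [374. 259. 105.]
side dish/red [303 181  24  34 483] [316.1 195.7] med [316.1 -67.3  76.6] min [292. -96.   5.] max [363. -54. 104.]
side dish/red [219 257  20  14 143] [229.8 261.4] med [550.7 231.4  13.3] min [525. 214.   8.] max [577. 258.  26.]
```

View pics/c1.png

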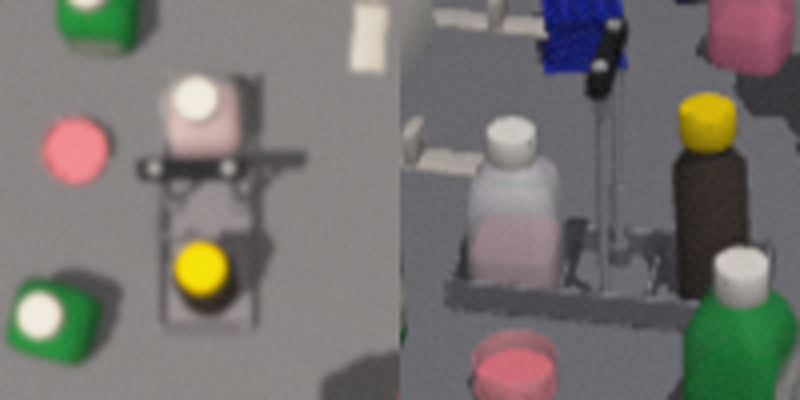

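The crop shows the clear square bottle (cap at crop (195,100)) and the tall bottle (cap at (200,268)) in the carrier, which is nearly aligned with world x. Next I'll get refined positions of the caps, handle, tray and shield.

```bash
cat >> h.py <<'E'
def onplane(uv,z,c):
    K=np.array(c["mtx"]);R=np.array(c["R"]);t=np.array(c["t"]).ravel();o=-R.T@t
    r=R.T@np.linalg.inv(K)@np.array([uv[0],uv[1],1.]); return (o+r*(z-o[2])/r[2])[:2]
def cols(p,d,n,col,x,y,r,zmid):
    "cap centre: colour-mask centroid near (x,y) cast on plane z=zmid"
    c=optics.camera_params(n);W=world(d,c);h=cv2.cvtColor(p,cv2.COLOR_RGB2HSV)
    m=(abs(W[...,0]-x)<r)&(abs(W[...,1]-y)<r)&(W[...,2]>zmid-25)&(W[...,2]<zmid+30)
    m&=((h[...,0]>18)&(h[...,0]<35)&(h[...,1]>130)&(h[...,2]>70)) if col=="y" else ((h[...,1]<50)&(h[...,2]>130))
    v,u=np.nonzero(m); (cu,cv),(w_,h_),_=cv2.minAreaRect(np.stack([u,v],1).astype(np.float32))
    return onplane((cu,cv),zmid,c),len(u)
E
python3 - <<'E'
from h import *
for n in("top","side"):
    f=np.load(n+".npz");p,d=f["p"],f["d"];c=optics.camera_params(n);W=world(d,c)
    print(n,"tall",cols(p,d,n,"y",424,113,35,157),"sq",cols(p,d,n,"w",572,122,35,131))
    hsv=cv2.cvtColor(p,cv2.COLOR_RGB2HSV)
    m=(abs(W[...,0]-500)<30)&(abs(W[...,1]-118)<70)&(W[...,2]>185)&(W[...,2]<240)
    q=W[m]; r=cv2.minAreaRect(np.float32(q[:,:2])); l=cv2.fitLine(np.float32(q[:,:2]),cv2.DIST_L2,0,.01,.01).ravel()
    print("bar",r,l, np.degrees(np.arctan2(-l[0],l[1])))
    t=(W[...,2]>14)&(W[...,2]<40)&(abs(W[...,0]-500)<150)&(abs(W[...,1]-118)<65)
    print("tray",cv2.minAreaRect(np.float32(W[t][:,:2])))
c=optics.camera_params("top")
for uv in((405,193),(578,205)): print("pane",onplane((uv[0]*.64,uv[1]*.64),306,c))
E
```

```text
top tall (array([424.43948258, 112.952319  ]), 134) sq (array([569.19728774, 114.81077427]), 137)
bar ((499.5209045410156, 117.11906433105469), (87.99137115478516, 17.13964080810547), 89.77497863769531) [1.51068941e-02 9.99885857e-01 4.98904846e+02 1.17016014e+02] -0.86559415
tray ((516.1743774414062, 118.60752868652344), (273.5342102050781, 107.27518463134766), 4.267025470733643)
side tall (array([430.95042817, 116.22404893]), 182) sq (array([571.70163571, 136.26213158]), 203)
bar ((502.687255859375, 120.06526184082031), (91.03343200683594, 17.201683044433594), 87.82516479492188) [3.3943050e-02 9.9942374e-01 5.0103064e+02 1.2842944e+02] -1.9451671
tray ((502.28558349609375, 117.60047912597656), (97.968017578125, 237.19195556640625), 89.05326843261719)
pane [699.06420132  10.62991118]
pane [ 668.59840287 -331.59931879]
```

Request:
{"api": "servo_tool", "payload": {"translation": [[0, 0, -50], [0, 0, -50], [44, -40, 0], [44, -40, 0], [44, -40, 0], [44, -40, 0], [44, -40, 0], [44, -40, 0], [44, -40, 0], [44, -40, 0], [44, -40, 0], [0, 0, 0]], "angular": [[0, 0, 0], [0, 0, 0], [0, 0, 2], [0, 0, 2], [0, 0, 2], [0, 0, 2], [0, 0, 2], [0, 0, 2], [0, 0, 2], [0, 0, 2], [0, 0, 2], [0, 0, 0]], "gripper": 0, "grip_force": 20}}

```text
t: 1.6
ee_pos: [507.8, -137.0, 314.2]
orientation: [[0.998, -0.063, -0.001], [-0.063, -0.998, 0.009], [-0.002, -0.009, -1.0]]
wrist_force: [-0.1, -1.0, 0.0]
width: 91.6
```

Request:
{"api": "servo_tool", "payload": {"translation": [[9, -51, 0], [9, -51, 0], [9, -51, 0], [9, -51, 0], [9, -51, 0], [0, 0, 30], [0, 0, 30], [0, 0, 0], [0, 0, 0]], "angular": [[0, 0, -0.5], [0, 0, -0.5], [0, 0, -0.5], [0, 0, -0.5], [0, 0, -0.5], [0, 0, 0], [0, 0, 0], [0, 0, 0], [0, 0, 0]]}}

```text
t: 2.72
ee_pos: [563.5, 115.1, 253.6]
orientation: [[1.0, -0.026, -0.005], [-0.026, -1.0, 0.005], [-0.005, -0.005, -1.0]]
wrist_force: [0.1, -0.6, 1.1]
width: 91.9
```

```bash
python3 - <<'E'
from h import *
print(manip.read_state()["ee_pos"])
ims=[]
for n,b in(("top",(130,230,170,290)),("side",(150,250,190,310))):
    p,d,c=grab(n); np.savez(f"{n}.npz",p=p,d=d)
    ims.append(p[b[0]:b[1],b[2]:b[3],::-1])
    if n=="side": print(cols(p,d,n,"w",571,117,25,131))
    # TCP projection check
    s=manip.read_state()["ee_pos"];R=np.array(c["R"]);t=np.array(c["t"]).ravel();q=np.array(c["mtx"])@(R@s+t);print(n,"tcp px",q[:2]/q[2]-[b[2],b[0]])
cv2.imwrite("pics/c2.png",cv2.resize(np.hstack(ims),(800,333),interpolation=cv2.INTER_CUBIC))
E
```

```text
[563.49033828 115.0687441  253.56586629]
top tcp px [57.0259389  40.37476473]
(array([564.61512431, 137.44016642]), 172)
side tcp px [39.85289696 17.55122924]
```

View pics/c2.png

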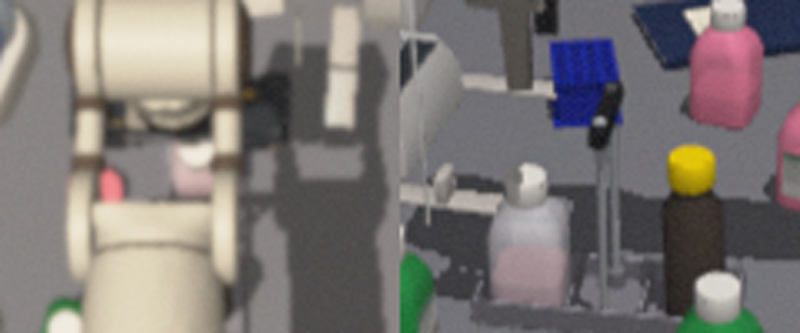

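The close look shows the gripper above and behind the square bottle's cap, which is at crop (530,185) in the side view. The tool axes are aligned with the carrier. I'll cast the cap pixel from the side view for a cross-check.

```bash
python3 - <<'E'
from h import *
c=optics.camera_params("side")
print(onplane((190+(530-400)/3.333,150+186/3.333),130,c), onplane((190+(690-400)/3.333,150+171/3.333),156,c))
E
```

```text
[570.02769413 122.58698148] [428.87752829 121.45845739]
```

Request:
{"api": "servo_tool", "payload": {"translation": [[7, -3, 0], [0, 0, 35], [0, 0, 35], [0, 0, 35], [0, 0, 15], [0, 0, 10], [0, 0, 0]], "angular": [[0, 0, 0], [0, 0, 0], [0, 0, 0], [0, 0, 0], [0, 0, 0], [0, 0, 0], [0, 0, 0]]}}

```text
t: 3.7
ee_pos: [578.5, 118.6, 128.0]
orientation: [[1.0, -0.027, 0.011], [-0.027, -1.0, 0.005], [0.011, -0.006, -1.0]]
wrist_force: [-0.1, -0.4, -0.2]
width: 92.1
```

Request:
{"api": "servo_tool", "payload": {"translation": [[-8, 0, 0], [0, 0, 6], [0, 0, 0]], "angular": [[-0.3, -0.6, 0], [0, 0, 0], [0, 0, 0]]}}

```text
t: 4.08
ee_pos: [571.9, 118.9, 124.6]
orientation: [[1.0, -0.027, 0.004], [-0.027, -1.0, 0.0], [0.004, -0.0, -1.0]]
wrist_force: [0.1, 0.4, 0.2]
width: 91.7
```

Request:
{"api": "servo_tool", "payload": {"translation": [[-2, 0, 4], [0, 0, 0], [0, 0, 0], [0, 0, 0], [0, 0, 0], [0, 0, 0], [0, 0, 0]], "angular": [[0, 0, 0], [0, 0, 0], [0, 0, 0], [0, 0, 0], [0, 0, 0], [0, 0, 0], [0, 0, 0]], "gripper": 1, "grip_force": 20}}

```text
t: 4.95
ee_pos: [570.2, 118.8, 120.8]
orientation: [[1.0, -0.027, 0.005], [-0.027, -1.0, -0.0], [0.005, 0.0, -1.0]]
wrist_force: [-0.5, -0.2, -0.3]
width: 36.8
```

Request:
{"api": "servo_tool", "payload": {"translation": [[0, 0, -15], [0, 0, -30], [0, 0, -30], [0, 0, 0], [0, 35, 0], [0, 35, 0], [-20, 30, 0], [-30, 15, 0], [-30, 10, 0], [-20, 0, 0], [0, 0, 0]], "angular": [[0, 0, 0], [0, 0, 0], [0, 0, 0], [0, 0, 0], [0, 0, 0], [0, 0, 0], [0, 0, 0], [0, 0, 0], [0, 0, 0], [0, 0, 0], [0, 0, 0]]}}

```text
t: 6.32
ee_pos: [458.2, -6.0, 190.0]
orientation: [[1.0, -0.026, -0.008], [-0.026, -1.0, 0.003], [-0.008, -0.003, -1.0]]
wrist_force: [0.7, -0.4, -1.5]
width: 36.5
```

Request:
{"api": "servo_tool", "payload": {"translation": [[0, 0, 20], [0, 0, 25], [0, 0, 15], [0, 0, 7], [0, 0, 0], [0, 0, 0]], "angular": [[0, 0.4, 0], [0, 0, 0], [0, 0, 0], [0, 0, 0], [0, 0, 0], [0, 0, 0]]}}

```text
t: 7.08
ee_pos: [460.7, -5.7, 120.6]
orientation: [[1.0, -0.026, 0.001], [-0.026, -1.0, 0.003], [0.001, -0.003, -1.0]]
wrist_force: [0.1, 0.2, -1.4]
width: 37.3
```

Request:
{"api": "servo_tool", "payload": {"translation": [[0, 0, 3], [0, 0, 2], [0, 0, 0], [0, 0, 0]], "angular": [[0, 0, 0], [0, 0, 0], [0, 0, 0], [0, 0, 0]]}}

```text
t: 7.58
ee_pos: [461.0, -5.8, 116.4]
orientation: [[1.0, -0.025, 0.002], [-0.025, -1.0, 0.002], [0.002, -0.002, -1.0]]
wrist_force: [0.1, -0.2, -1.8]
width: 37.2
```

Request:
{"api": "servo_tool", "payload": {"translation": [[0, 0, 2], [0, 0, 0], [0, 0, 1], [0, 0, 0]], "angular": [[0, 0, 0], [0, 0, 0], [0, 0, 0], [0, 0, 0]]}}

```text
t: 8.07
ee_pos: [462.3, -6.4, 115.8]
orientation: [[1.0, -0.024, 0.004], [-0.024, -1.0, 0.001], [0.004, -0.001, -1.0]]
wrist_force: [-1.9, -0.4, -0.7]
width: 36.9
```

Request:
{"api": "servo_tool", "payload": {"translation": [[0, 0, 0], [0, 0, 0], [0, 0, 0], [0, 0, 0], [0, 0, -40], [0, 0, -50], [0, 0, -50], [0, -45, 0], [-12, -45, 0], [-20, -33, 0], [0, 0, 0]], "angular": [[0, 0, 0], [0, 0, 0], [0, 0, 0], [0, 0, 0], [0, 0, 0], [0, 0, 0], [0, 0, 0], [0, 0, 0], [0, 0, 0], [0, 0, 0], [0, 0, 0]], "gripper": 0}}

```text
t: 9.45
ee_pos: [435.8, 120.3, 261.9]
orientation: [[0.999, -0.03, 0.015], [-0.03, -1.0, 0.003], [0.015, -0.003, -1.0]]
wrist_force: [0.4, -0.4, -0.2]
width: 92.0
```

Request:
{"api": "servo_tool", "payload": {"translation": [[-9, 3, 0], [0, 0, 30], [0, 0, 30], [0, 0, 30], [0, 0, 10], [0, 0, 0]], "angular": [[0, -0.8, 0], [0, 0, 0], [0, 0, 0], [0, -0.2, 0], [0, -0.2, 0], [0, -0.2, 0]]}}

```text
t: 10.2
ee_pos: [428.9, 111.9, 160.5]
orientation: [[0.999, -0.038, -0.008], [-0.038, -0.999, 0.002], [-0.008, -0.002, -1.0]]
wrist_force: [-0.1, -0.5, 0.2]
width: 92.0
```

```bash
python3 - <<'E'
from h import *
p,d,c=grab("side");b=(150,250,190,310)
print(cols(p,d,"side","y",427,117,35,156),cols(p,d,"side","w",461,-6,35,126))
cv2.imwrite("pics/c3.png",cv2.resize(p[150:280,190:330,::-1],(700,650)[:2] if 0 else (600,557),interpolation=cv2.INTER_CUBIC))
E
```

```text
(array([418.0040921 , 115.70799757]), 64) (array([471.402583  ,  42.42554927]), 29)
```

View pics/c3.png

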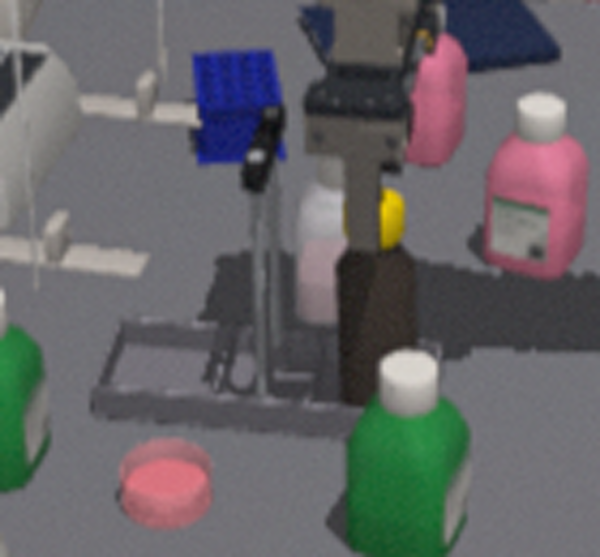

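The side view shows the finger alongside the yellow cap (cap centred near (375,218)), well aligned. The square bottle stands upright where I parked it. I'll descend and grip.

Request:
{"api": "servo_tool", "payload": {"translation": [[-1, -4, 8], [0, 0, 6], [0, 0, 4], [0, 0, 0], [0, 0, 0]], "angular": [[0, 0.4, -1], [0, 0, 0], [0, 0, 0], [0, 0, 0], [0, 0, 0]]}}

```text
t: 10.88
ee_pos: [430.3, 116.3, 144.5]
orientation: [[1.0, -0.019, 0.005], [-0.019, -1.0, 0.002], [0.005, -0.002, -1.0]]
wrist_force: [0.1, -0.5, -0.2]
width: 92.0
```

Request:
{"api": "servo_tool", "payload": {"translation": [[-2, 0, 0], [0, 0, 0], [0, 0, 0], [0, 0, 0], [0, 0, 0], [0, 0, 0], [0, 0, 0]], "angular": [[0, -0.2, 0], [0, 0, 0], [0, 0, 0], [0, 0, 0], [0, 0, 0], [0, 0, 0], [0, 0, 0]], "gripper": 1, "grip_force": 20}}

```text
t: 11.75
ee_pos: [428.4, 116.1, 145.0]
orientation: [[1.0, -0.019, 0.002], [-0.019, -1.0, 0.001], [0.002, -0.001, -1.0]]
wrist_force: [0.5, -0.3, 0.2]
width: 41.7
```

Request:
{"api": "servo_tool", "payload": {"translation": [[0, 0, -10], [0, 0, -25], [0, 0, -35], [0, 0, -40], [0, 0, -40], [0, 0, -40], [0, 0, -35], [0, 0, -20], [0, 0, 0], [0, 0, 0]], "angular": [[0, 0, 0], [0, 0, 0], [0, 0, 0], [0, 0, 0], [0, 0, 0], [0, 0, 0], [0, 0, 0], [0, 0, 0], [0, 0, 0], [0, 0, 0]]}}

```text
t: 13.0
ee_pos: [425.1, 116.4, 398.2]
orientation: [[1.0, -0.019, -0.003], [-0.018, -1.0, 0.003], [-0.003, -0.003, -1.0]]
wrist_force: [0.2, -0.4, -2.4]
width: 41.3
```

Request:
{"api": "servo_tool", "payload": {"translation": [[25, 0, 0], [35, 0, 0], [35, 0, 0], [35, 0, 0], [15, 0, 0], [0, 0, 0], [0, 0, 0]], "angular": [[0, 0, 0], [0, 0, 0], [0, 0, 0], [0, 0, 0], [0, 0, 0], [0, 0, 0], [0, 0, 0]]}}

```text
t: 13.88
ee_pos: [570.2, 114.0, 386.5]
orientation: [[1.0, -0.018, -0.02], [-0.018, -1.0, 0.003], [-0.02, -0.003, -1.0]]
wrist_force: [0.2, 0.1, -2.9]
width: 41.3
```

Request:
{"api": "servo_tool", "payload": {"translation": [[4, -2, 0], [0, 0, 30], [0, 0, 35], [0, 0, 35], [0, 0, 35], [0, 0, 30], [0, 0, 15], [0, 0, 0], [0, 0, 0]], "angular": [[0, 1.1, 0], [0, 0, 0], [0, 0, 0], [0, 0, 0], [0, 0, 0], [0, 0, 0], [0, 0, 0], [0, 0, 0], [0, 0, 0]]}}

```text
t: 15.0
ee_pos: [574.2, 118.5, 207.3]
orientation: [[1.0, -0.016, 0.015], [-0.016, -1.0, 0.003], [0.015, -0.003, -1.0]]
wrist_force: [0.2, 0.7, -2.6]
width: 41.9
```

```bash
python3 - <<'E'
from h import *
p,d,c=grab("side");W=world(d,c)
t=(W[...,2]>14)&(W[...,2]<40)&(abs(W[...,0]-500)<150)&(abs(W[...,1]-118)<65)
print("tray",cv2.minAreaRect(np.float32(W[t][:,:2])))
cv2.imwrite("pics/c4.png",cv2.resize(p[150:280,190:330,::-1],(600,557),interpolation=cv2.INTER_CUBIC))
E
```

```text
tray ((503.76092529296875, 117.11395263671875), (98.23844909667969, 237.435546875), 88.87933349609375)
```

View pics/c4.png

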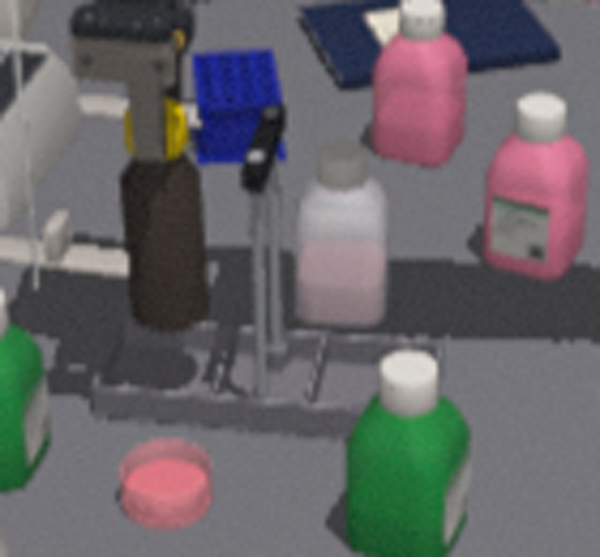

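The tall bottle hangs over the far well, with its base at about (165,320), and the carrier hasn't moved. I'll lower it.

Request:
{"api": "servo_tool", "payload": {"translation": [[2, 1, 0], [0, 0, 20], [0, 0, 15], [0, 0, 5], [0, 0, 0]], "angular": [[0, -0.8, 0], [0, -0.2, 0], [0, -0.1, 0], [0, 0, 0], [0, 0, 0]]}}

```text
t: 15.68
ee_pos: [577.1, 117.4, 165.6]
orientation: [[1.0, -0.016, -0.004], [-0.016, -1.0, 0.004], [-0.004, -0.003, -1.0]]
wrist_force: [0.2, -0.3, -2.4]
width: 41.7
```

Request:
{"api": "servo_tool", "payload": {"translation": [[0, 0, 9], [0, 0, 6], [0, 0, 3], [0, 0, 0], [0, 0, 0]], "angular": [[0, 0.2, 0], [0, 0, 0], [0, 0, 0], [0, 0, 0], [0, 0, 0]]}}

```text
t: 16.3
ee_pos: [577.6, 117.5, 147.2]
orientation: [[1.0, -0.016, 0.001], [-0.016, -1.0, 0.003], [0.001, -0.003, -1.0]]
wrist_force: [0.1, -0.5, -2.0]
width: 41.3
```

Request:
{"api": "servo_tool", "payload": {"translation": [[0, 0, 1.5], [0, 0, 1], [0, 0, 1], [0, 0, 0]], "angular": [[0, 0, 0], [0, 0, 0], [0, 0, 0], [0, 0, 0]]}}

```text
t: 16.8
ee_pos: [578.6, 117.5, 145.1]
orientation: [[1.0, -0.016, 0.004], [-0.016, -1.0, 0.003], [0.004, -0.003, -1.0]]
wrist_force: [-0.7, -0.1, -2.1]
width: 41.2
```

Request:
{"api": "servo_tool", "payload": {"translation": [[-1, 0, 1.5], [0, 0, 0.5], [0, 0, 0]], "angular": [[0, -0.2, 0], [0, 0, 0], [0, 0, 0]]}}

```text
t: 17.18
ee_pos: [579.0, 117.5, 145.0]
orientation: [[1.0, -0.016, 0.004], [-0.016, -1.0, 0.003], [0.004, -0.003, -1.0]]
wrist_force: [-0.0, -0.6, 0.9]
width: 41.4
```

Request:
{"api": "servo_tool", "payload": {"translation": [[0, 0, 0], [0, 0, 0], [0, 0, 0], [0, 0, 0], [0, 0, -25], [0, 0, -35], [0, 0, -40], [0, 0, -30], [-15, 25, 0], [-40, 40, 0], [-40, 40, 0], [0, 0, 0]], "angular": [[0, 0, 0], [0, 0, 0], [0, 0, 0], [0, 0, 0], [0, 0, 0], [0, 0, 0], [0, 0, 0], [0, 0, 0], [0, 0, 0], [0, 0, 0], [0, 0, 0], [0, 0, 0]], "gripper": 0}}

```text
t: 18.68
ee_pos: [478.7, 11.1, 277.0]
orientation: [[1.0, -0.015, 0.002], [-0.015, -1.0, 0.002], [0.002, -0.002, -1.0]]
wrist_force: [0.2, 0.6, 0.8]
width: 91.9
```

```bash
python3 - <<'E'
from h import *
ims=[]
for n,b in(("top",(140,240,170,290)),("side",(170,270,200,320))):
    p,d,c=grab(n); np.savez(f"{n}.npz",p=p,d=d)
    print(n,cols(p,d,n,"y",577,117,35,157) if n=="side" else "")
    ims.append(p[b[0]:b[1],b[2]:b[3],::-1])
cv2.imwrite("pics/c5.png",cv2.resize(np.hstack(ims),(800,333),interpolation=cv2.INTER_CUBIC))
E
```

```text
top 
side (array([578.61612139, 118.2560634 ]), 184)
```

View pics/c5.png

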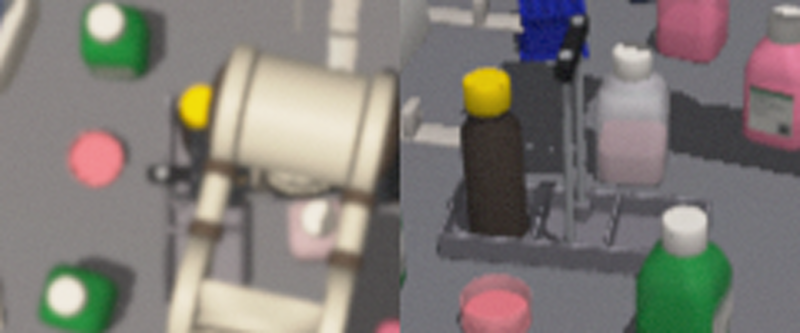

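The tall bottle stands upright in the far well (side crop (490,150)), and the square bottle stands parked at (635,115). I'll pick up the square one.

Request:
{"api": "servo_tool", "payload": {"translation": [[-14, 17, 0], [0, 0, 30], [0, 0, 35], [0, 0, 35], [0, 0, 25], [0, 0, 10], [0, 0, 0], [0, 0, 0]], "angular": [[0, 0, 0], [0, 0, 0], [0, 0, 0], [0, 0, 0], [0, 0, 0], [0, 0, 0], [0, 0, 0], [0, 0, 0]]}}

```text
t: 19.77
ee_pos: [475.8, 0.6, 142.2]
orientation: [[1.0, -0.002, 0.012], [-0.003, -1.0, 0.003], [0.012, -0.003, -1.0]]
wrist_force: [0.5, 0.4, -0.2]
width: 91.9
```

Request:
{"api": "servo_tool", "payload": {"translation": [[-12, 6, 0], [0, 0, 0], [-1, 0, 10], [0, 0, 8], [0, 0, 4], [0, 0, 0]], "angular": [[0, -0.7, 0.8], [0, 0, 0], [0, 0, 0], [0, 0, 0], [0, 0, 0], [0, 0, 0]]}}

```text
t: 20.52
ee_pos: [462.8, -6.2, 120.3]
orientation: [[1.0, -0.018, 0.002], [-0.018, -1.0, 0.003], [0.002, -0.003, -1.0]]
wrist_force: [0.3, -0.2, 0.2]
width: 92.1
```

Request:
{"api": "servo_tool", "payload": {"translation": [[0, 0, 4], [0, 0, 0], [0, 0, 0], [0, 0, 0], [0, 0, 0], [0, 0, 0], [0, 0, 0]], "angular": [[0, 0, 0], [0, 0, 0], [0, 0, 0], [0, 0, 0], [0, 0, 0], [0, 0, 0], [0, 0, 0]], "gripper": 1}}

```text
t: 21.4
ee_pos: [463.2, -6.3, 116.3]
orientation: [[1.0, -0.017, 0.003], [-0.017, -1.0, 0.002], [0.003, -0.002, -1.0]]
wrist_force: [0.2, 0.3, 0.2]
width: 37.1
```

Request:
{"api": "servo_tool", "payload": {"translation": [[0, 0, -15], [0, 0, -30], [0, 0, -30], [0, 0, 0], [-5, -30, 0], [-5, -40, 0], [-5, -35, 0], [-5, -20, 0], [0, 0, 0], [0, 0, 0]], "angular": [[0, 0, 0], [0, 0, 0], [0, 0, 0], [0, 0, 0], [0, 0, 0], [0, 0, 0], [0, 0, 0], [0, 0, 0], [0, 0, 0], [0, 0, 0]]}}

```text
t: 22.65
ee_pos: [441.1, 122.0, 189.2]
orientation: [[1.0, -0.02, -0.006], [-0.02, -1.0, 0.003], [-0.006, -0.003, -1.0]]
wrist_force: [-0.1, 0.3, -1.9]
width: 36.8
```

Request:
{"api": "servo_tool", "payload": {"translation": [[-14, 3, 0], [0, 0, 10], [0, 0, 10], [0, 0, 0], [0, 0, 0]], "angular": [[0, 0.3, 0], [0, 0, 0], [0, 0, 0], [0, 0, 0], [0, 0, 0]]}}

```text
t: 23.28
ee_pos: [427.8, 116.7, 166.5]
orientation: [[1.0, -0.024, -0.002], [-0.024, -1.0, 0.002], [-0.002, -0.002, -1.0]]
wrist_force: [0.6, -0.2, -1.6]
width: 36.8
```

```bash
python3 - <<'E'
from h import *
p,d,c=grab("side");W=world(d,c)
t=(W[...,2]>20)&(W[...,2]<36)&(abs(W[...,0]-500)<150)&(abs(W[...,1]-160)<12)
print("wall x range",np.percentile(W[t][:,0],[1,99]))
b=(W[...,2]>48)&(W[...,2]<110)&(abs(W[...,0]-430)<60)&(W[...,1]>135)&(W[...,1]<175)
print("bottle",np.percentile(W[b],[2,50,98],axis=0).round(1).tolist(),b.sum())
def px(X):
    q=np.array(c["mtx"])@(np.array(c["R"])@X+np.array(c["t"]).ravel());return q[:2]/q[2]
o=cv2.resize(p[170:290,210:330,::-1],(600,600),interpolation=cv2.INTER_CUBIC)
# nominal carrier rim (centre 501,118,yaw) and well_a inner outline
ax=np.array([.02,1,0]);ay=np.array([-1,.02,0]);o0=np.array([501,118,0.])
for (a0,a1,b0,b1) in((-44,44,-119,119),(-40,40,35,115)):
    pts=np.array([px(o0+a*ax+b*ay+[0,0,28]) for a,b in((a0,b0),(a0,b1),(a1,b1),(a1,b0))])
    cv2.polylines(o,[((pts-[210,170]+.5)*5).astype(np.int32)],True,(0,255,0),1)
cv2.imwrite("pics/c6.png",o)
E
```

```text
wall x range [435.46863266 621.93796098]
bottle [[398.6, 138.2, 55.5], [431.4, 148.2, 84.8], [461.2, 153.2, 108.9]] 325
```

View pics/c6.png

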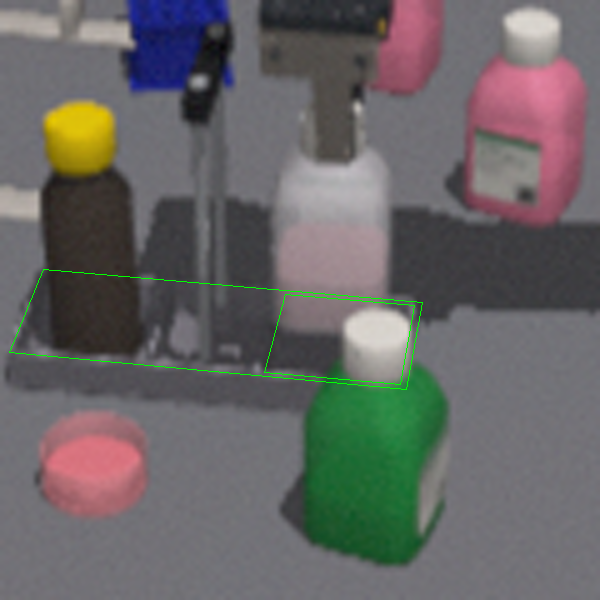

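The overlay of the estimated carrier rim matches the picture. The tall bottle stands in the far well at (90,260), and the square bottle hangs over the near well at (335,240), about 2 mm too far in x. I'll correct that and lower it.

Request:
{"api": "servo_tool", "payload": {"translation": [[-2, -2, 0], [0, 0, 8], [0, 0, 6], [0, 0, 0], [0, 0, 0]], "angular": [[0, 0.1, -0.3], [0, 0, 0], [0, 0, 0], [0, 0, 0], [0, 0, 0]]}}

```text
t: 23.95
ee_pos: [425.9, 119.1, 151.8]
orientation: [[1.0, -0.018, 0.0], [-0.018, -1.0, 0.002], [0.0, -0.002, -1.0]]
wrist_force: [0.4, -0.4, -1.6]
width: 37.3
```

Request:
{"api": "servo_tool", "payload": {"translation": [[0, 0, 6], [0, 0, 5], [0, 0, 4], [0, 0, 0], [0, 0, 0]], "angular": [[0, 0, 0], [0, 0, 0], [0, 0, 0], [0, 0, 0], [0, 0, 0]]}}

```text
t: 24.58
ee_pos: [425.9, 119.1, 135.7]
orientation: [[1.0, -0.018, 0.0], [-0.018, -1.0, 0.002], [0.0, -0.002, -1.0]]
wrist_force: [-0.6, -0.1, -1.5]
width: 37.1
```

Past the rim with no contact.

Request:
{"api": "servo_tool", "payload": {"translation": [[0, 0, 6], [0, 0, 4], [0, 0, 2], [0, 0, 0], [0, 0, 0]], "angular": [[0, 0, 0], [0, 0, 0], [0, 0, 0], [0, 0, 0], [0, 0, 0]]}}

```text
t: 25.2
ee_pos: [426.1, 119.1, 123.0]
orientation: [[1.0, -0.018, 0.001], [-0.018, -1.0, 0.002], [0.001, -0.002, -1.0]]
wrist_force: [-0.0, 0.0, -2.4]
width: 37.0
```

Request:
{"api": "servo_tool", "payload": {"translation": [[0, 0, 1.5], [0, 0, 1], [0, 0, 1], [0, 0, 0]], "angular": [[0, 0, 0], [0, 0, 0], [0, 0, 0], [0, 0, 0]]}}

```text
t: 25.7
ee_pos: [427.8, 119.0, 121.6]
orientation: [[1.0, -0.018, 0.004], [-0.018, -1.0, 0.002], [0.004, -0.002, -1.0]]
wrist_force: [-0.2, -1.0, -2.4]
width: 36.9
```

Request:
{"api": "servo_tool", "payload": {"translation": [[0, 0, 1.5], [0, 0, 0.5], [0, 0, 0]], "angular": [[0, 0, 0], [0, 0, 0], [0, 0, 0]]}}

```text
t: 26.08
ee_pos: [429.0, 119.0, 121.5]
orientation: [[1.0, -0.018, 0.007], [-0.018, -1.0, 0.002], [0.007, -0.002, -1.0]]
wrist_force: [-1.2, -0.0, 0.4]
width: 36.7
```

Request:
{"api": "servo_tool", "payload": {"translation": [[0, 0, 0], [0, 0, 0], [0, 0, 0], [0, 0, 0], [0, 0, -30], [0, 0, -40], [0, 0, -40], [0, 0, -40], [0, 0, -10], [30, 0, 0], [35, 0, 0], [0, 0, 0]], "angular": [[0, 0, 0], [0, 0, 0], [0, 0, 0], [0, 0, 0], [0, 0, 0], [0, 0, 0], [0, 0, 0], [0, 0, 0], [0, 0, 0], [0, 0, 0], [0, 0, 0], [0, 0, 0]], "gripper": 0}}

```text
t: 27.58
ee_pos: [492.2, 117.6, 280.9]
orientation: [[1.0, -0.018, 0.0], [-0.018, -1.0, 0.002], [0.0, -0.002, -1.0]]
wrist_force: [-0.5, 0.2, -0.3]
width: 91.9
```

Request:
{"api": "servo_tool", "payload": {"translation": [[0, 0, 0], [0, 0, 0], [0, 0, 0], [0, 0, 0], [0, 0, 0], [0, 0, 0], [0, 0, 0], [0, 0, 0], [0, 0, 0], [0, 0, 0], [0, 0, 0]], "angular": [[0, 0, -10], [0, 0, -10], [0, 0, -10], [0, 0, -10], [0, 0, -10], [0, 0, -10], [0, 0, -10], [0, 0, -10], [0, 0, -8], [0, 0, 0], [0, 0, 0]]}}

```text
t: 28.95
ee_pos: [478.4, 118.7, 267.4]
orientation: [[0.003, 1.0, -0.025], [1.0, -0.003, 0.002], [0.002, -0.025, -1.0]]
wrist_force: [0.3, -0.6, -0.2]
width: 91.8
```

```bash
python3 - <<'E'
from h import *
print(manip.read_state()["joints"].round(0))
p,d,c=grab("side");W=world(d,c)
m=(abs(W[...,0]-500)<30)&(abs(W[...,1]-118)<70)&(W[...,2]>195)&(W[...,2]<225)
q=W[m]; r=cv2.minAreaRect(np.float32(q[:,:2])); print("bar",r,np.nanpercentile(q,[3,50,97],axis=0).round(1).tolist())
cv2.imwrite("pics/c7.png",cv2.resize(p[140:270,190:330,::-1],(640,594),interpolation=cv2.INTER_CUBIC))
E
```

```text
[-0. -4. 99.  0. 86. -0.]
bar ((503.1687927246094, 117.36621856689453), (95.02397918701172, 16.709030151367188), 89.96043395996094) [[495.5, 78.2, 200.6], [501.5, 128.8, 213.7], [511.4, 162.4, 218.2]]
```

View pics/c7.png

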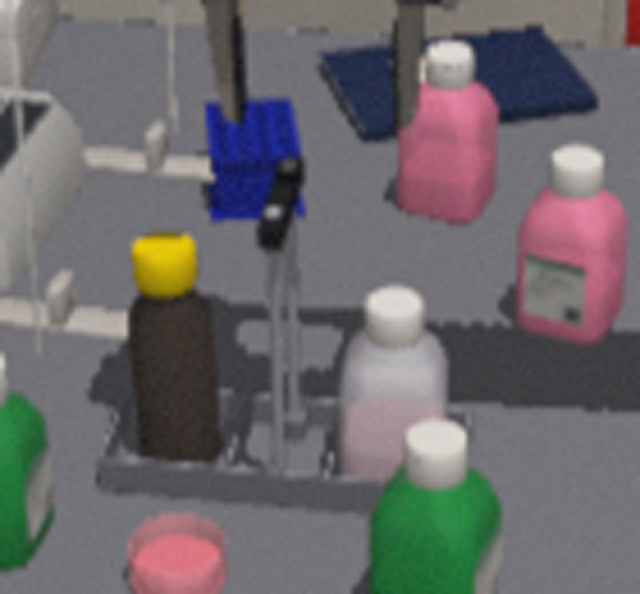

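Both bottles stand upright in their swapped wells: tall at (170,350), square at (390,380). The gripper is turned across the handle bar at (280,205). I'll align and descend.

Request:
{"api": "servo_tool", "payload": {"translation": [[0, 23, 0], [0, 0, 20], [0, 0, 15], [0, 0, 0], [0, 0, 0]], "angular": [[-1.4, 0, 0.4], [0, 0, 0], [0, 0, 0], [0, 0, 0], [0, 0, 0]]}}

```text
t: 29.62
ee_pos: [501.7, 118.8, 231.1]
orientation: [[0.016, 1.0, 0.0], [1.0, -0.016, 0.002], [0.002, 0.0, -1.0]]
wrist_force: [-0.7, 0.4, 0.5]
width: 92.0
```

Request:
{"api": "servo_tool", "payload": {"translation": [[0, 0, 15], [0, 0, 15], [0, 0, 10], [0, 0, 4], [0, 0, 0], [0, 0, 0]], "angular": [[0, 0, 0], [0, 0, 0], [0, 0, 0], [0, 0, 0], [0, 0, 0], [0, 0, 0]]}}

```text
t: 30.38
ee_pos: [502.0, 118.9, 184.6]
orientation: [[0.016, 1.0, 0.001], [1.0, -0.016, 0.002], [0.002, 0.001, -1.0]]
wrist_force: [0.4, 0.2, 0.8]
width: 91.8
```

Request:
{"api": "servo_tool", "payload": {"translation": [[0, 0, 0], [0, 0, 0], [0, 0, 0], [0, 0, 0], [0, 0, 0], [0, 0, 0], [0, 0, 0], [0, 0, 0], [0, 0, 0]], "angular": [[0, 0, 0], [0, 0, 0], [0, 0, 0], [0, 0, 0], [0, 0, 0], [0, 0, 0], [0, 0, 0], [0, 0, 0], [0, 0, 0]], "gripper": 1, "grip_force": 45}}

```text
t: 31.5
ee_pos: [503.2, 118.9, 185.7]
orientation: [[0.016, 1.0, 0.004], [1.0, -0.016, 0.002], [0.002, 0.004, -1.0]]
wrist_force: [1.8, 0.4, -1.0]
width: 15.9
```

Gripped at 15.9 mm. I'll lift slowly, straight up.

Request:
{"api": "servo_tool", "payload": {"translation": [[0, 0, -4], [0, 0, -8], [0, 0, -10], [0, 0, -10], [0, 0, 0], [0, 0, 0]], "angular": [[0, 0, 0], [0, 0, 0], [0, 0, 0], [0, 0, 0], [0, 0, 0], [0, 0, 0]]}}

```text
t: 32.25
ee_pos: [500.0, 118.9, 216.3]
orientation: [[0.016, 1.0, -0.004], [1.0, -0.016, 0.002], [0.002, -0.004, -1.0]]
wrist_force: [0.7, -0.5, -7.9]
width: 15.8
```

Request:
{"api": "servo_tool", "payload": {"translation": [[0, 0, -10], [0, 0, -14], [0, 0, -14], [0, 0, -14], [0, 0, -10], [0, 0, -5], [0, 0, 0], [0, 0, 0], [0, 0, 0]], "angular": [[-0.2, 0, 0], [0, 0, 0], [0, 0, 0], [0, 0, 0], [0, 0, 0], [0, 0, 0], [0, 0, 0], [0, 0, 0], [0, 0, 0]]}}

```text
t: 33.38
ee_pos: [499.9, 118.7, 287.8]
orientation: [[0.016, 1.0, -0.001], [1.0, -0.016, 0.002], [0.002, -0.001, -1.0]]
wrist_force: [-1.4, -0.2, -7.6]
width: 15.4
```

```bash
python3 - <<'E'
from h import *
p,d,c=grab("side");W=world(d,c);s=manip.read_state();print(s["ee_pos"],s["joint_vel"].round(2),s["wrist_force"])
t=(W[...,2]>105)&(W[...,2]<140)&(abs(W[...,1]-162)<14)&(W[...,0]>380)&(W[...,0]<640)
q=W[t];hi=[(x,np.percentile(q[abs(q[:,0]-x)<12][:,2],95).round(1)) for x in range(440,621,30) if (abs(q[:,0]-x)<12).sum()>3];print(hi)
cv2.imwrite("pics/c8.png",cv2.resize(p[120:270,190:330,::-1],(560,600),interpolation=cv2.INTER_CUBIC))
E
```

```text
[499.81984652 118.73092788 287.73179711] [-0.04  0.02  0.01 -0.06  0.07  0.08] [-0.10614822  0.71761351 -7.38133239]
[(440, np.float64(137.4)), (470, np.float64(131.3)), (500, np.float64(134.1)), (530, np.float64(131.6)), (560, np.float64(132.1)), (590, np.float64(132.0)), (620, np.float64(131.0))]
```

View pics/c8.png

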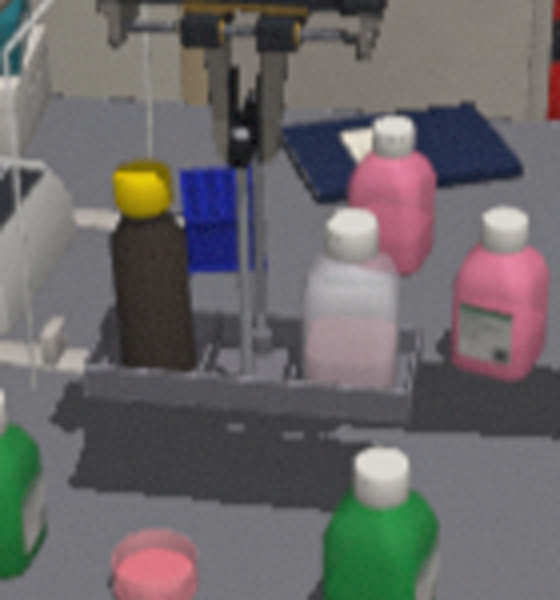

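The carrier is in the air and level, with the rim at about 131 mm along its length. Both bottles are upright in it: tall at (155,270), square at (350,300). I'll settle briefly, then hand in.

Request:
{"api": "servo_tool", "payload": {"translation": [[0, 0, 0], [0, 0, 0], [0, 0, 0], [0, 0, 0]], "angular": [[0, 0, 0], [0, 0, 0], [0, 0, 0], [0, 0, 0]]}}

```text
t: 33.92
ee_pos: [499.6, 118.7, 287.1]
orientation: [[0.016, 1.0, -0.002], [1.0, -0.016, 0.002], [0.002, -0.002, -1.0]]
wrist_force: [-0.6, -0.2, -7.3]
width: 15.4
```

```bash
python3 -c "
from station import manip
s=manip.read_state();print(s['ee_pos'],s['wrist_force'],s['width'],s['t'],abs(s['joint_vel']).max());print(manip.hand_in())"
```

```text
[499.56406392 118.70644022 287.10658533] [-0.62278966 -0.17046067 -7.30339094] 15.39352053449261 33.925 0.07454399043900027
the job is handed in; nothing more can be done
None
```

The two bottles are swapped, and the job is handed in at 33.9 s with the arm holding the carrier by its handle. I parked the square bottle on the worktop, moved the tall one from well_a over the handle into well_b, then set the square one in well_a.

**Last checks:**
- **Lift:** the tool rose about 101 mm. The rim read 131–134 mm along its length, apart from one 137 mm reading by the square bottle, which I put down to the bottle in view.
- **Bottles:** in the last side view both stood upright in their new wells.
- **Hold:** wrist load was 7.3 N, which fits the carrier with both bottles. The opening was steady at 15.4 mm, and the arm was still and level within 0.002 rad.
- **Other things on the bench:** I didn't touch any. I only judged this by eye from the side view and did not re-measure their positions.

No check failed. The two cameras disagreed by a few mm on cap and carrier positions, so I used values between the two.

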